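# Fetch a clean bush from the parts pot with tongs

## Robot

A 7-joint arm with a two-finger parallel gripper is mounted at the origin on a cart in front of the work surface, level with it; the furniture and walls round the work are solid. World frame = base frame: x ahead of the robot, y to its left, z up, the work surface at z = 0. Lengths are in m, angles in rad, forces in N, time in s.
With the tool pointing down it reaches from about 0.425 to 0.875 m from the base axis. Payload 8.4 kg.
Tool frame: the origin (TCP) lies at the very end of the fingers, on their centre line; the grasp point (between the pads) lies 19 mm behind it (grip_point_offset is the x of the grasp point in the tool frame, in m); x points along the fingers, y is the direction in which the jaws open and shut, and the axes are right-handed (so a half turn about x gives the same grasp; the last joint's range is limited). The gripper opens to 87 mm and grips with 3 to 60 N. Pads are 19 mm wide; open, the fingers measure 117 mm over their backs; the gripper's body (75 mm by 190 mm) begins 51 mm behind the grasp point.
Start: joints at [1.188, 0.333, 0.04, 1.465, -0.013, 1.343, -0.059], TCP at [0.182, -0.624, 0.223] pointing down, gripper open.
Joint ranges: [-2.58, 2.58], [-0.38, 2.09], [-1.3, 1.39], [0.25, 2.4], [-1.5, 4.64], [0.08, 2.09], [-2.65, 2.65]. Speed limits (rad/s): [2.22, 2.22, 2.79, 2.79, 3.14, 3.14, 3.14].

## Interface

Orientations are given as [roll, pitch, yaw] about the fixed x, y, z axes, in that order (R = Rz(yaw) Ry(pitch) Rx(roll)).
In Python, from plant import * gives the robot as it stands. The module is installed in compiled form; this text tells all that it offers.
- The arm moves only by the shell command python3 -m crank 'ROWS' [FORCE]. ROWS is JSON, a list of rows, each an object with "fingers": the opening in per cent of the stroke, from 0 (shut) to 100 (fully open); "translation": the shift along the world's x, y, z in cm, a list of three; "dr": the turn, a rotation vector about the world's x, y, z in rad, a list of three. In form: [{"fingers": fingers, "translation": [dx, dy, dz], "dr": [ax, ay, az]}, ...]. A call has 1 to 12 rows; each row shifts and turns the commanded pose from where the row before left it; what a row does not reach is not made up. A row lasts 1/10 s, in which the tool goes at most 50 mm and 8.59 degrees, less where a joint would pass 70% of its speed; a pose out of reach is approached as far as the arm can. A call with a gripper value outside its range is refused whole. The fingers move at their own pace and stop on an object; FORCE is the grip in N (left out, the last holds). Time passes only in rows, so rows that do not move let the fingers close. It gives the time, the measured TCP pose, the force and the opening at its end, in the units of the state.
- state(): the state, without advancing time (a new reading comes with each control period).
- get_image(name): name is "scene" or "top" or "wrist"; returns (picture, depth): 420x560x3 uint8, red, green, blue; 420x560 float32, m along the optical axis (not along the pixel's ray), 0 where there is no reading.
- camera_params(name): a dict with "fx", "fy", "cx", "cy" (pixels), "R" (3x3) and "t" (3): a world point X has camera coordinates R X + t; the wrist camera has in their place "mount" (4x4, takes a point from camera to tool coordinates, whose origin is the TCP and whose axes are the tool frame's). Camera axes: x right, y down, z forward; pixel columns grow to the right and rows downward; lengths in m; the calibration is good to about 2 mm. A picture is of the moment at which its call begins: read the wrist's pose just before it. camera_params takes no time and is no camera call.
- job_done(): hands the job in, once; it reports no verdict.
The state is a dict: "time_s": time; "joint_pos": joint angles; "joint_vel": joint speeds; "joint_torque": joint torques, N m; "eef_pos": TCP position; "orientation": TCP orientation; "contact_force": force on the tool from outside, world axes, zero at the start; "moment": the same for the moment, N m; "finger_gap": finger opening in m.
Only numpy, scipy, OpenCV 4.12 (cv2) and the standard library are available. Lean on these libraries where they do the work, as an engineer would, in place of code of your own. Each camera call takes 0.05 s, during which the arm holds its last target.

## Task

Lift the loose cap off the parts pot and seat it, knob up and let go, in the round recess of the cap holder. Then take the spring tongs out of their stand, close them on the steel bush inside the pot and lift it about 10 cm clear above the pot, keeping the tongs roughly upright; the clean bush must never be touched by the gripper itself. Finish while still holding the bush up, still, in the squeezed tongs, and leave the block, the roll of tape and the tape measure where they are.

Things in the scene. Friction and masses are not known exactly. Their poses are not given: they have to be found in the camera images.
- pot: round open aluminium pot, 60 high, 86 outside diameter, 76 inside diameter, with a 106 diameter, 4 thick foot flange screwed to the bench (fixed). Origin at the centre of its underside, z up. Inner floor 6 above the bench. At the start the cap covers it and the bush stands inside, within 5 mm or so of the middle
- cap: the loose grey cap: a plug 68 in diameter and 8 deep (black) below, a disc 86 in diameter and 6 thick above it, and an upright knob 24 in diameter and 36 tall on top; 50 tall in all, about 70 g. Just lies on the pot (4 mm play all round), its plug in the mouth. Origin at the centre of the plug's underside, z up
- cap_knob (a point): point on the axis of the cap's knob at gripping height: 37 above the underside of the plug, 23 above the top of the disc, 13 below the top of the knob
- cap_holder: cap holder, fixed: a square light wooden plate 110 x 110 x 3 with a round rim 10 high, 92 outside and 78 inside diameter; the cap's plug (68) drops into the recess with 5 mm play all round, and the cap's disc then lies just above the rim. Origin at the centre of its underside
- holder_floor (a point): centre of the floor of the holder's recess, 4 above the bench and 6 below the rim; a seated cap's underside is at this height
- bush: plain steel bush (short tube), 24 outside diameter, 30 tall, about 50 g, standing upright on the pot's floor. Hidden under the cap at the start. Origin at the centre of its underside when upright
- bush_center (a point): centre of the bush, half-way up (15 above its underside)
- stand: wooden tongs stand, fixed: an upright open-topped pocket, outside 34 (along its x) x 78 (along its y) x 62 high, walls 5, on an 84 x 98 x 5 foot; its yaw varies. Pocket inside 24 x 68, floor 5 above the bench. The tongs stand in it with about 3 mm play; lift them straight up by more than 60 to clear it
- tongs: steel spring tongs, 136 tall, about 90 g, standing upright on their jaws. Origin between the jaw tips, level with their lower ends; z up to the hinge pin (130 above the origin, along x; its top is the top of the tongs). The legs lie at +y and -y and close along y, so they are squeezed with one finger on the +y and one on the -y side
- tongs_grip (a point): midway between the two rubber finger pads of the tongs, 100 above the jaw tips, 30 below the hinge pin. The pads (outside each leg, 22 wide, 24 tall) measure 46 over their outer faces when open, about 38 to 39 clamped on the bush. Each mm squeezed off this width closes the gap between the jaws by about 4 mm
- tongs_tip (a point): point midway between the jaw tips, level with their lower ends. Each jaw is a rubber-faced plate 18 wide (along x), 4 thick and 26 tall; the gap between the jaws is 50 when open, about 62 over their outsides. For a grasp of the bush this point belongs on the bush's axis, 3 to 5 above the pot's floor
- leg_l: leg of the tongs at +y with finger pad and jaw, turning about the hinge pin (its origin). The spring has preload: each finger feels about 5 N on first pressing, 6 to 8 N when the jaws meet the bush. Squeezing the pads by 2 or 3 mm in all thus holds the tongs firmly with the jaws still nearly open; close the fingers further (20 to 40 N) to clamp
- leg_r: leg of the tongs at -y, mirror image of the other and always turned by the same angle. Origin on the hinge pin
- block_center (a point): centre of a loose pine block 45 x 90 x 38, a bystander lying beyond the work
- tape_center (a point): centre of a small dark roll of tape, 52 in diameter, 19 tall, a bystander lying flat at the far left
- measure_center (a point): centre of a tape measure 36 x 77, 62 tall, a bystander standing beyond the work
Things that resemble listed ones, but are neither listed nor needed, are in the scene too. Leave any blue look-alike of the cap alone. Of the things that look like the tongs, the larger one is meant.

How it is judged:
By the outcome, as a careful person would: the job done as asked, in the order asked, and still so for the second after the job is handed in, while the arm keeps its last pose, push and grip.
It also fails if it takes over 70 s, if anything falls off the work surface, if the arm or the gripper's body presses on something with over 40 N, if the wrist force passes 120 N, or if a joint passes its speed limit or range.

## Working session

There is one attempt and no reset: what is moved stays moved. The work goes in short steps, Python scripts to look and compute and a shell command to move; the robot and the scene stay as the last step left them, time stands still between calls to the robot, and variables do not carry over. Pictures are saved under pics/ and viewed, and the job is handed in when it is done.

```bash
mkdir -p pics; cat > h.py <<'E'
from plant import *
import numpy as np, cv2
from scipy.spatial.transform import Rotation as Ro
def snap(name,fn):
    s=state(); im,d=get_image(name); cv2.imwrite('pics/'+fn+'.png',cv2.cvtColor(im,cv2.COLOR_RGB2BGR)); 
    p=camera_params(name)
    v,u=np.mgrid[0:420,0:560]
    c=np.stack([(u-p['cx'])/p['fx']*d,(v-p['cy'])/p['fy']*d,d],-1)
    if 'R' in p: W=(c-np.array(p['t']))@np.array(p['R'])
    else:
        M=np.array(p['mount']); c=c@M[:3,:3].T+M[:3,3]
        R=Ro.from_euler('xyz',s['orientation']).as_matrix(); W=c@R.T+np.array(s['eef_pos'])
    W[d==0]=np.nan
    np.savez('pics/'+fn+'.npz',im=im,d=d,W=W); return im,d,W,s
E
python3 - <<'E'
from h import *
for n in ['scene','top']: snap(n,n+'0')
for n in ['scene','top','wrist']: print(n,camera_params(n))
print(state())
E
```

```text
scene {'fx': 491.0081239067288, 'fy': 491.0081239067288, 'cx': 283.0632901939149, 'cy': 213.1759013050642, 'R': array([[-0.61317816, -0.78988422, -0.00977023],
       [-0.53504655,  0.42438619, -0.73049404],
       [ 0.58115207, -0.44269547, -0.68284917]]), 't': array([0.16936022, 0.45754473, 0.53749733])}
top {'fx': 429.50521030121644, 'fy': 429.50521030121644, 'cx': 283.9040003486447, 'cy': 208.32198758886554, 'R': array([[ 0.01977084, -0.99976265,  0.00915171],
       [-0.99594824, -0.02049693, -0.08756128],
       [ 0.08772808, -0.00738347, -0.9961171 ]]), 't': array([-0.20701517,  0.54735833,  0.99778019])}
wrist {'fx': 307.4542077987345, 'fy': 307.4542077987345, 'cx': 279.3205618307826, 'cy': 209.96599923697315, 'mount': array([[-4.91296929e-05, -2.84888999e-01,  9.58560512e-01,
        -1.62550191e-01],
       [ 9.99999999e-01, -1.22293998e-05,  4.76189774e-05,
        -8.64831712e-04],
       [-1.84350309e-06,  9.58560514e-01,  2.84888999e-01,
        -7.78275750e-02],
       [ 0.00000000e+00,  0.00000000e+00,  0.00000000e+00,
         1.00000000e+00]])}
{'time_s': 0.1, 'joint_pos': array([ 1.1878108 ,  0.33385422,  0.0398677 ,  1.46613537, -0.01338855,
        1.34330236, -0.05848675]), 'joint_vel': array([-1.81546021e-03, -2.47451850e-03,  5.73673351e-04, -2.82980699e-03,
        2.69336152e-05,  2.26979322e-03,  4.23229009e-04]), 'joint_torque': array([ 4.46169666e-03, -6.57808328e+01,  1.34037729e+00, -4.04705358e+01,
       -5.96894813e-02,  4.09906986e-02,  9.11141456e-05]), 'eef_pos': array([ 0.18185751, -0.62362077,  0.22176233]), 'orientation': array([-1.49709955,  1.56936277,  1.9282848 ]), 'contact_force': array([-0.35311595,  0.41483832, -0.87465117]), 'moment': array([-0.01166329,  0.02148228, -0.01091786]), 'finger_gap': 0.08716395414931737}
```

View pics/scene0.png

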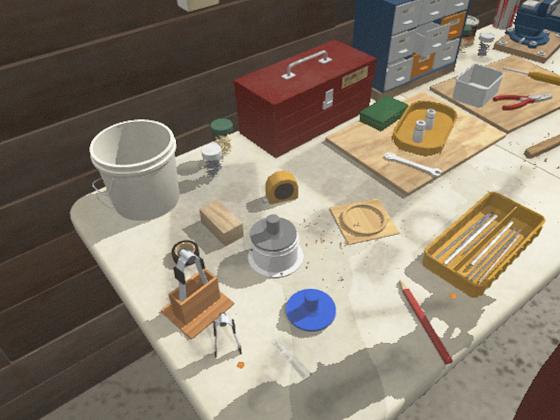

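View pics/top0.png

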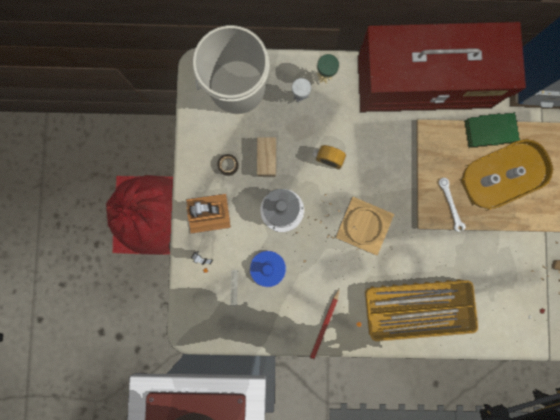

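The scene view has the pot with its grey cap at (275,240), the tongs in their stand at (190,285), the holder at (365,220), and decoys: the blue cap at (312,310) and small tongs at (225,335). The top view has the pot at (282,208), the stand at (208,212) and the holder at (365,225). Next I measure these.

```bash
python3 - <<'E'
from h import *
for n in ['top','scene']:
    z=np.load(f'pics/{n}0.npz'); W=z['W'];im=z['im']
    p=camera_params(n)
    def proj(X):
        c=np.array(p['R'])@X+p['t']; return c[0]/c[2]*p['fx']+p['cx'],c[1]/c[2]*p['fy']+p['cy']
    print(n,'base px',proj(np.zeros(3)))
    reg={'top':dict(pot=(258,306,185,235),stand=(182,235,190,236),holder=(330,400,192,258)),'scene':dict(pot=(240,310,205,275),stand=(155,240,240,335),holder=(325,400,195,245))}[n]
    for k,(a,b,c,d) in reg.items():
        P=W[c:d,a:b].reshape(-1,3); I=im[c:d,a:b].reshape(-1,3); ok=~np.isnan(P[:,0]); P=P[ok];I=I[ok]
        h=np.histogram(P[:,2],bins=np.arange(-.01,.16,.005)); print(k,[(round(float(e),3),int(q)) for q,e in zip(*h) if q])
        if k=='pot':
            for lo,hi in((.082,.115),(.06,.072)):
                Q=P[(P[:,2]>lo)&(P[:,2]<hi)]
                if len(Q)<5: continue
                (cx,cy),r=cv2.minEnclosingCircle(Q[:,:2].astype(np.float32)); print(lo,len(Q),Q.mean(0).round(4),'circ',cx,cy,r,Q.max(0),Q.min(0))
        if k=='stand':
            for lo,hi in((.055,.068),(.003,.009),(.09,.12),(.12,.15)):
                Q=P[(P[:,2]>lo)&(P[:,2]<hi)]
                if len(Q)<5: continue
                print(lo,len(Q),Q.mean(0).round(4),cv2.minAreaRect((Q[:,:2]*1000).astype(np.float32)))
        if k=='holder':
            Q=P[(P[:,2]>.0065)&(P[:,2]<.02)]
            (cx,cy),r=cv2.minEnclosingCircle(Q[:,:2].astype(np.float32)); print(len(Q),Q.mean(0).round(4),'circ',cx,cy,r)
E
python3 - <<'E'
import cv2
a=cv2.imread('pics/top0.png')[180:290,170:400]
cv2.imwrite('pics/topc.png',cv2.resize(a,None,fx=3.4,fy=3.4,interpolation=cv2.INTER_CUBIC))
a=cv2.imread('pics/scene0.png')[190:360,150:350]
cv2.imwrite('pics/scenec.png',cv2.resize(a,None,fx=3.5,fy=3.5,interpolation=cv2.INTER_CUBIC))
E
```

```text
top base px (np.float64(194.7920941603453), np.float64(443.93826597524594))
pot [(-0.01, 1), (-0.005, 319), (0.0, 756), (0.005, 141), (0.01, 2), (0.045, 13), (0.05, 27), (0.055, 17), (0.06, 184), (0.065, 777), (0.07, 53), (0.075, 2), (0.08, 2), (0.085, 1), (0.09, 4), (0.095, 8), (0.1, 73), (0.105, 8)]
0.082 94 [ 0.55   -0.1878  0.1018] circ 0.550508439540863 -0.18770360946655273 0.011825868859887123 [ 0.56094227 -0.17772648  0.10676935] [ 0.53913628 -0.19775845  0.08694216]
0.06 999 [ 0.5495 -0.1884  0.0667] circ 0.5497277975082397 -0.1887713223695755 0.043765585869550705 [ 0.59228918 -0.14536797  0.07198324] [ 0.50735154 -0.23055255  0.06021921]
stand [(-0.01, 2), (-0.005, 366), (0.0, 968), (0.005, 534), (0.01, 17), (0.015, 8), (0.02, 13), (0.025, 16), (0.03, 21), (0.035, 13), (0.04, 23), (0.045, 12), (0.05, 20), (0.055, 44), (0.06, 124), (0.065, 17), (0.07, 4), (0.075, 6), (0.08, 2), (0.09, 1), (0.095, 3), (0.1, 10), (0.105, 5), (0.11, 8), (0.115, 42), (0.12, 17), (0.125, 21), (0.13, 38), (0.135, 39), (0.14, 34), (0.145, 1)]
0.055 182 [ 0.5341 -0.0159  0.0616] ((537.2942504882812, 
[... 1828 characters left out ...]
111  0.0603] ((485.1167297363281, -21.734905242919922), (136.81211853027344, 78.04985046386719), 9.403474807739258)
0.003 1011 [ 0.5266 -0.0147  0.005 ] ((577.705322265625, -44.32093048095703), (137.32223510742188, 217.07589721679688), 51.8675422668457)
0.09 335 [ 0.5031 -0.0091  0.1035] ((484.50384521484375, -17.594350814819336), (128.32464599609375, 47.12844467163086), 4.319886207580566)
0.12 253 [ 0.5343 -0.0104  0.1334] ((534.4254760742188, -12.752922058105469), (30.49420738220215, 29.626930236816406), 42.556922912597656)
holder [(-0.005, 917), (0.0, 2173), (0.005, 499), (0.01, 143), (0.015, 1)]
414 [ 0.511  -0.3892  0.0093] circ 0.5098078846931458 -0.3753223419189453 0.07699688524007797
```

View pics/topc.png

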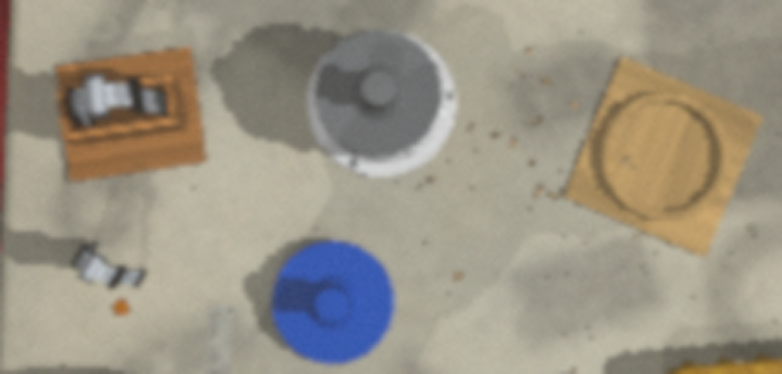

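View pics/scenec.png

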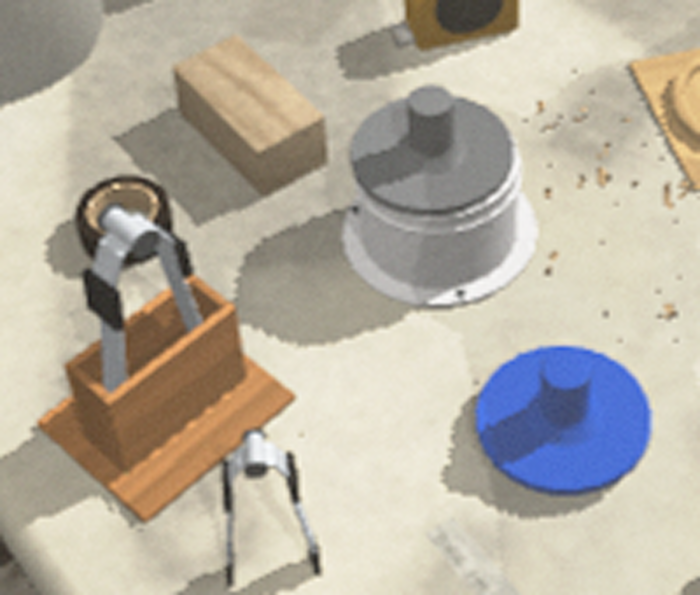

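```bash
python3 - <<'E'
from h import *
from scipy.optimize import least_squares
s=state(); R=Ro.from_euler('xyz',s['orientation']).as_matrix(); print(R.round(3))
# target: x down, y along (-s,c,0) (or negated), z
a=np.deg2rad(9.4)
for sg in (1,-1):
    y=sg*np.array([-np.sin(a),np.cos(a),0]);x=np.array([0,0,-1.]);T=np.column_stack([x,y,np.cross(x,y)])
    print(sg,Ro.from_matrix(T@R.T).as_rotvec().round(4))
for n,(a,b,c,d) in dict(top=(330,400,192,258),scene=(325,400,195,245)).items():
    z=np.load(f'pics/{n}0.npz'); P=z['W'][c:d,a:b].reshape(-1,3)
    Q=P[(P[:,2]>.0075)&(P[:,2]<.016)]
    f=least_squares(lambda v:np.hypot(Q[:,0]-v[0],Q[:,1]-v[1])-.0425,[.515,-.39],loss='soft_l1',f_scale=.002)
    r=np.hypot(*(Q[:,:2]-f.x).T); print(n,f.x,len(Q),np.histogram(r,np.arange(.03,.06,.003))[0])
    Q=P[(P[:,2]>.0015)&(P[:,2]<.0055)]
# square corners in top
p=camera_params('top');Rc=np.array(p['R']);C=-Rc.T@np.array(p['t'])
def ray(u,v,h):
    d=Rc.T@np.array([(u-p['cx'])/p['fx'],(v-p['cy'])/p['fy'],1]); return C+d*(h-C[2])/d[2]
cs=[ray(170+u/3.4,180+v/3.4,.003) for u,v in((622,57),(762,118),(705,254),(566,195))]
print(np.round(cs,4),np.mean(cs,0)); print(ray(362.9,225.2,.01))
E
```

```text
[[-0.001  0.28  -0.96 ]
 [ 0.001 -0.96  -0.28 ]
 [-1.    -0.001  0.   ]]
1 [ 6.0000e-04 -2.1000e-03  3.0219e+00]
-1 [-0.0014 -0.0004 -0.1197]
top [ 0.51473804 -0.3914439 ] 395 [  8   9  20 122 128  42   3   5   0]
scene [ 0.51227068 -0.39312466] 348 [  0   1  21 124 139  46   0   0   0]
[[ 0.5852 -0.3641  0.003 ]
 [ 0.5433 -0.4647  0.003 ]
 [ 0.4456 -0.4239  0.003 ]
 [ 0.4854 -0.3247  0.003 ]] [ 0.51486635 -0.39436356  0.003     ]
[ 0.5158038  -0.38734925  0.01      ]
```

```bash
python3 -m crank '[{"fingers":100,"translation":[3.2,2.3,0.5],"dr":[0,0,-0.04]},{"fingers":100,"translation":[3.2,2.3,0.5],"dr":[0,0,-0.04]},{"fingers":100,"translation":[3.2,2.3,0.5],"dr":[0,0,-0.04]},{"fingers":100,"translation":[3.2,2.3,0.5],"dr":[0,0,0]},{"fingers":100,"translation":[3.2,2.3,0.5],"dr":[0,0,0]},{"fingers":100,"translation":[3.2,2.3,0.5],"dr":[0,0,0]},{"fingers":100,"translation":[3.2,2.3,0],"dr":[0,0,0]},{"fingers":100,"translation":[3.2,2.3,0],"dr":[0,0,0]},{"fingers":100,"translation":[3.2,2.3,0],"dr":[0,0,0]},{"fingers":100,"translation":[3.2,2.3,0],"dr":[0,0,0]},{"fingers":100,"translation":[0,0,0],"dr":[0,0,0]}]' 10
python3 - <<'E'
from h import *
s=state();print(s['joint_pos'].round(3)); snap('wrist','w1')
E
```

```text
time_s: 1.2
eef_pos: [0.507, -0.388, 0.2517]
orientation: [-2.118, 1.567, 1.196]
contact_force: [0.0, -0.1, -0.3]
finger_gap: 0.0872
[ 0.708  0.306 -0.157  1.443  0.044  1.397 -0.847]
```

View pics/w1.png

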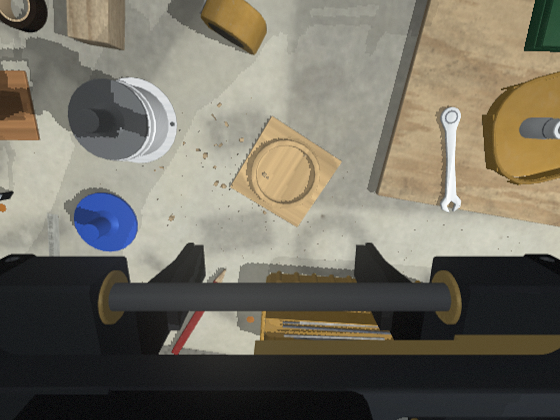

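The wrist view has the holder ring at (282,170) and the pot at (115,118). I'll fit both.

```bash
python3 - <<'E'
from h import *
from scipy.optimize import least_squares
z=np.load('pics/w1.npz');W=z['W']
s=state();R=Ro.from_euler('xyz',s['orientation']).as_matrix();print(R.round(3),s['eef_pos'])
P=W[115:230,228:345].reshape(-1,3); print(np.nanmedian(P,0))
Q=P[(P[:,2]>.0072)&(P[:,2]<.016)]
f=least_squares(lambda v:np.hypot(Q[:,0]-v[0],Q[:,1]-v[1])-.0425,[.515,-.39],loss='soft_l1',f_scale=.002)
print(f.x,len(Q),np.histogram(np.hypot(*(Q[:,:2]-f.x).T),np.arange(.03,.06,.003))[0])
p=camera_params('wrist');M=np.array(p['mount'])
C=R@M[:3,3]+s['eef_pos']
def ray(u,v,h):
    d=R@M[:3,:3]@np.array([(u-p['cx'])/p['fx'],(v-p['cy'])/p['fy'],1]); return C+d*(h-C[2])/d[2]
cs=[ray(*q,.003) for q in((271,117),(341,159),(296,226),(231,185))]
print(np.round(cs,4),np.mean(cs,0))
P=W[70:170,62:180].reshape(-1,3)
for lo,hi in((.096,.108),(.06,.072)):
    Q=P[(P[:,2]>lo)&(P[:,2]<hi)]; print(cv2.minEnclosingCircle(Q[:,:2].astype(np.float32)),Q[:,2].mean())
a=cv2.imread('pics/w1.png')[100:240,210:360];cv2.imwrite('pics/w1c.png',cv2.resize(a,None,fx=4,fy=4,interpolation=cv2.INTER_CUBIC))
E
```

```text
[[-0.     0.169 -0.986]
 [ 0.002 -0.986 -0.169]
 [-1.    -0.002 -0.   ]] [ 0.50441378 -0.39086867  0.25176777]
[ 0.5175037  -0.3937223   0.00166349]
[ 0.51531635 -0.39257502] 1073 [  1   0  50 443 451 103   0   0   0]
[[ 0.581  -0.3657  0.003 ]
 [ 0.5439 -0.466   0.003 ]
 [ 0.441  -0.4244  0.003 ]
 [ 0.4842 -0.3262  0.003 ]] [ 0.51254721 -0.39558135  0.003     ]
((0.5506696701049805, -0.18904730677604675), 0.012508000247180462) 0.10170822830407199
((0.549744188785553, -0.18992336094379425), 0.04435143992304802) 0.06627041171864434
```

View pics/w1c.png

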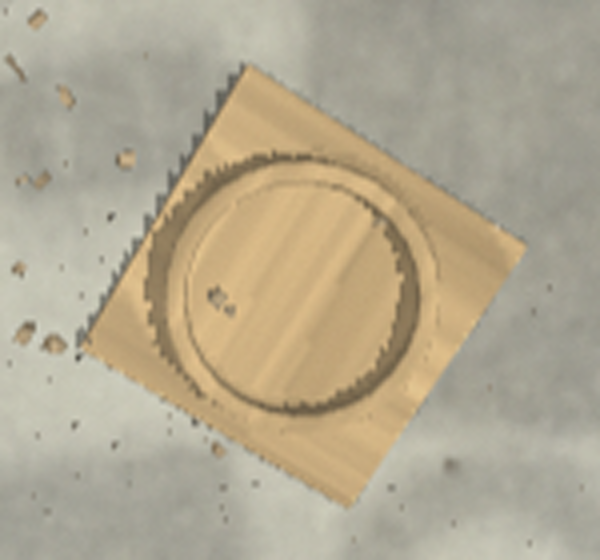

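```bash
python3 -m crank '[{"fingers":100,"translation":[1,4.1,-1],"dr":[0,0,0]},{"fingers":100,"translation":[1,4.1,-1],"dr":[0,0,0]},{"fingers":100,"translation":[1,4.1,-1],"dr":[0,0,0]},{"fingers":100,"translation":[1,4.1,-1],"dr":[0,0,0]},{"fingers":100,"translation":[0.8,4.1,-1],"dr":[0,0,0]},{"fingers":100,"translation":[0,0,-1],"dr":[0,0,0]},{"fingers":100,"translation":[0,0,0],"dr":[0,0,0]},{"fingers":100,"translation":[0,0,0],"dr":[0,0,0]},{"fingers":100,"translation":[0,0,0],"dr":[0,0,0]}]'
python3 - <<'E'
from h import *
s=state();print(s['eef_pos'],s['orientation']); im,d,W,s2=snap('wrist','w2');print(s2['eef_pos'],state()['eef_pos'])
for lo,hi in((.096,.108),(.06,.072)):
    m=(W[...,2]>lo)&(W[...,2]<hi)&(np.hypot(W[...,0]-.55,W[...,1]+.189)<(.02 if lo>.09 else .05)); Q=W[m]
    print(cv2.minEnclosingCircle(Q[:,:2].astype(np.float32)),Q.mean(0),len(Q))
E
```

```text
time_s: 2.15
eef_pos: [0.5496, -0.1911, 0.193]
orientation: [1.857, 1.57, -1.124]
contact_force: [-0.5, 0.1, -0.3]
finger_gap: 0.0866
[ 0.54961639 -0.19114475  0.19300794] [ 1.85668687  1.57003293 -1.12417926]
[ 0.54961639 -0.19114475  0.19300794] [ 0.54975411 -0.1908367   0.19303492]
((0.5502035617828369, -0.18842917680740356), 0.01200534775853157) [ 0.55118601 -0.18826091  0.10183679] 583
((0.5500627160072327, -0.1892988681793213), 0.04373732581734657) [ 0.55304228 -0.18812736  0.06630727] 5095
```

View pics/w2.png

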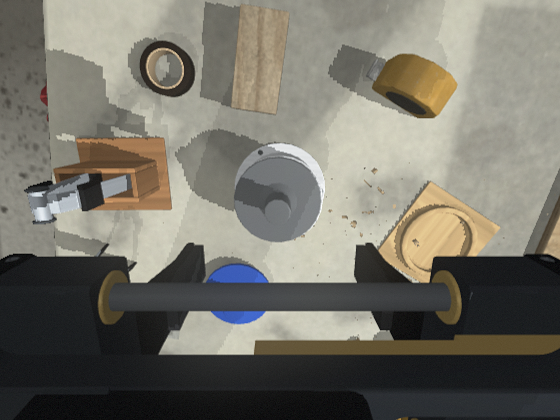

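```bash
python3 -m crank '[{"fingers":100,"translation":[0.05,0.2,-3],"dr":[0,0,0]},{"fingers":100,"translation":[0,0,-3],"dr":[0,0,0]},{"fingers":70,"translation":[0,0,-3],"dr":[0,0,0]},{"fingers":60,"translation":[0,0,-2],"dr":[0,0,0]},{"fingers":50,"translation":[0,0,-1],"dr":[0,0,0]},{"fingers":40,"translation":[0,0,0],"dr":[0,0,0]},{"fingers":0,"translation":[0,0,0],"dr":[0,0,0]},{"fingers":0,"translation":[0,0,0],"dr":[0,0,0]},{"fingers":0,"translation":[0,0,0],"dr":[0,0,0]},{"fingers":0,"translation":[0,0,0],"dr":[0,0,0]},{"fingers":0,"translation":[0,0,0],"dr":[0,0,0]}]' 15
```

```text
time_s: 3.3
eef_pos: [0.5507, -0.1878, 0.0731]
orientation: [1.96, 1.569, -1.018]
contact_force: [1.5, -1.7, -0.3]
finger_gap: 0.0231
```

```bash
python3 -m crank '[{"fingers":0,"translation":[0,0,1],"dr":[0,0,0]},{"fingers":0,"translation":[0,0,2],"dr":[0,0,0]},{"fingers":0,"translation":[0,0,3],"dr":[0,0,0]},{"fingers":0,"translation":[0,0,2],"dr":[0,0,0]},{"fingers":0,"translation":[-0.5,-3,0],"dr":[0,0,0]},{"fingers":0,"translation":[-0.5,-3,0],"dr":[0,0,0]},{"fingers":0,"translation":[-0.5,-3,0],"dr":[0,0,0]},{"fingers":0,"translation":[-0.5,-3,0],"dr":[0,0,0]},{"fingers":0,"translation":[-0.5,-3,0],"dr":[0,0,0]},{"fingers":0,"translation":[-0.5,-3,0],"dr":[0,0,0]},{"fingers":0,"translation":[-0.5,-2.3,0],"dr":[0,0,0]},{"fingers":0,"translation":[0,0,0],"dr":[0,0,0]}]'
python3 -m crank '[{"fingers":0,"translation":[0,0,0],"dr":[0,0,0]},{"fingers":0,"translation":[0,0,0],"dr":[0,0,0]},{"fingers":0,"translation":[0,0,0],"dr":[0,0,0]}]'
python3 - <<'E'
from h import *
print(state()['contact_force'])
snap('scene','s3');snap('top','t3')
im,d,W,s=snap('wrist','w3');print(s['eef_pos'])
a=cv2.imread('pics/s3.png')[90:330,150:450];cv2.imwrite('pics/s3c.png',cv2.resize(a,None,fx=2.4,fy=2.4))
E
```

```text
time_s: 4.5
eef_pos: [0.5135, -0.3941, 0.1529]
orientation: [0.889, 1.569, -2.094]
contact_force: [-0.0, -0.4, -0.2]
finger_gap: 0.0234
time_s: 4.8
eef_pos: [0.5162, -0.3886, 0.1528]
orientation: [-2.505, 1.57, 0.803]
contact_force: [-0.2, -1.3, -1.3]
finger_gap: 0.0238
[-0.21756723 -1.3271723  -1.3428985 ]
[ 0.51595366 -0.38900941  0.15274147]
```

View pics/s3c.png

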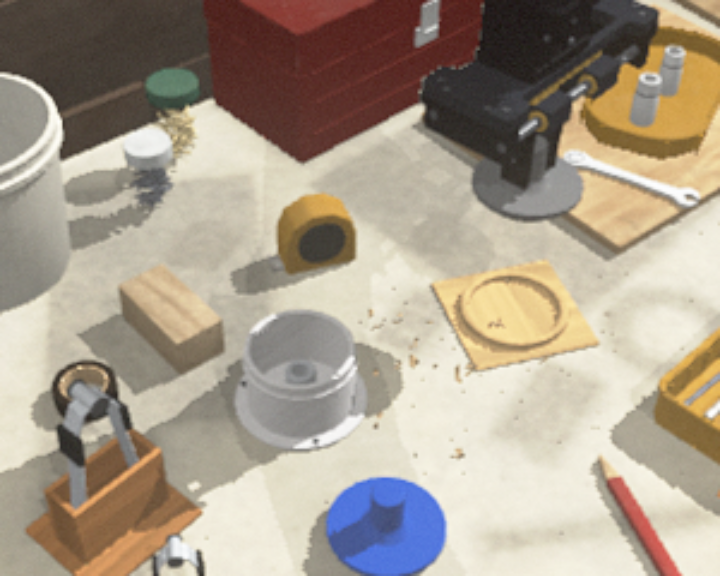

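View pics/w3.png

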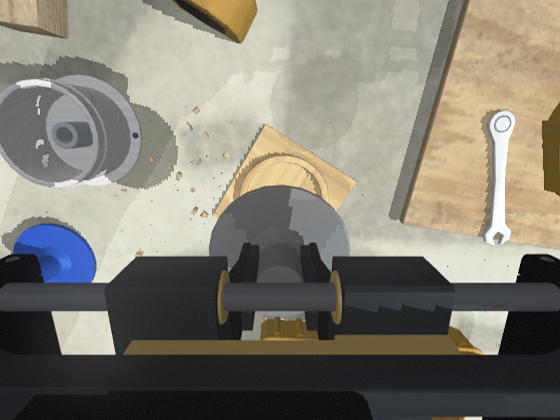

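The bush is now visible in the open pot at scene crop (300,372), and the cap hangs level in the gripper. Next I measure the cap and holder in the same frame.

```bash
python3 - <<'E'
from h import *
from scipy.optimize import least_squares
def circ(Q,r,x0):
    return least_squares(lambda v:np.hypot(Q[:,0]-v[0],Q[:,1]-v[1])-r,x0,loss='soft_l1',f_scale=.001).x
for n in('w3','t3','s3'):
    W=np.load(f'pics/{n}.npz')['W']
    near=np.hypot(W[...,0]-.515,W[...,1]+.391)<.055
    Q=W[near&(W[...,2]>.136)&(W[...,2]<.151)]
    if len(Q)>50: 
        h=cv2.convexHull((Q[:,:2]).astype(np.float32))[:,0]; 
        print(n,'disc',len(Q),np.median(Q[:,2]),circ(h,.043,[.515,-.39]),Q.min(0),Q.max(0))
    Q=W[near&(W[...,2]>.0072)&(W[...,2]<.016)]
    if len(Q)>50: print('rim',circ(Q,.0425,[.515,-.392]))
    near=np.hypot(W[...,0]-.55,W[...,1]+.189)<.03
    Q=W[near&(W[...,2]>.03)&(W[...,2]<.042)]
    if len(Q)>10: print('bush',len(Q),Q.mean(0),cv2.minEnclosingCircle(Q[:,:2].astype(np.float32)))
E
```

```text
w3 disc 7474 0.14587277598002768 [ 0.51475018 -0.38849597] [ 0.47201129 -0.43089777  0.14019478] [ 0.55764262 -0.34594403  0.15098421]
rim [ 0.5147886  -0.39249187]
bush 545 [ 0.54848628 -0.19173596  0.0350236 ] ((0.5479493737220764, -0.19098210334777832), 0.012560093775391579)
bush 54 [ 0.54825793 -0.18992758  0.03589016] ((0.5486319065093994, -0.18959179520606995), 0.011892943643033504)
s3 disc 790 0.1455572771929337 [ 0.51269491 -0.38863933] [ 0.46888062 -0.43210952  0.13927181] [ 0.55619996 -0.34440473  0.15075484]
rim [ 0.51201977 -0.39302013]
bush 93 [ 0.54597898 -0.19094456  0.03464498] ((0.5463988780975342, -0.1926310658454895), 0.013116021640598774)
```

```bash
python3 -m crank '[{"fingers":0,"translation":[0,-0.4,-3],"dr":[0,0,0]},{"fingers":0,"translation":[0,0,-3],"dr":[0,0,0]},{"fingers":0,"translation":[0,0,-2.5],"dr":[0,0,0]},{"fingers":0,"translation":[0,0,-1.5],"dr":[0,0,0]},{"fingers":0,"translation":[0,0,-0.5],"dr":[0,0,0]},{"fingers":0,"translation":[0,0,0],"dr":[0,0,0]},{"fingers":0,"translation":[0,0,0],"dr":[0,0,0]},{"fingers":0,"translation":[0,0,-0.5],"dr":[0,0,0]},{"fingers":0,"translation":[0,0,-0.5],"dr":[0,0,0]},{"fingers":0,"translation":[0,0,-0.5],"dr":[0,0,0]},{"fingers":0,"translation":[0,0,-0.4],"dr":[0,0,0]},{"fingers":0,"translation":[0,0,0],"dr":[0,0,0]}]'
python3 - <<'E'
from h import *
s=state();print(s['eef_pos'],s['contact_force'],s['finger_gap'])
im,d,W,s=snap('scene','s4')
near=np.hypot(W[...,0]-.515,W[...,1]+.391)<.055
a=cv2.imread('pics/s4.png')[120:260,280:440];cv2.imwrite('pics/s4c.png',cv2.resize(a,None,fx=4,fy=4))
E
```

```text
time_s: 6.15
eef_pos: [0.515, -0.3936, 0.0276]
orientation: [-0.828, 1.569, 2.478]
contact_force: [0.5, -0.1, -0.3]
finger_gap: 0.0235
[ 0.51502127 -0.39363353  0.02764686] [ 0.45794343 -0.13111574 -0.28727781] 0.023512674842874077
```

View pics/s4c.png

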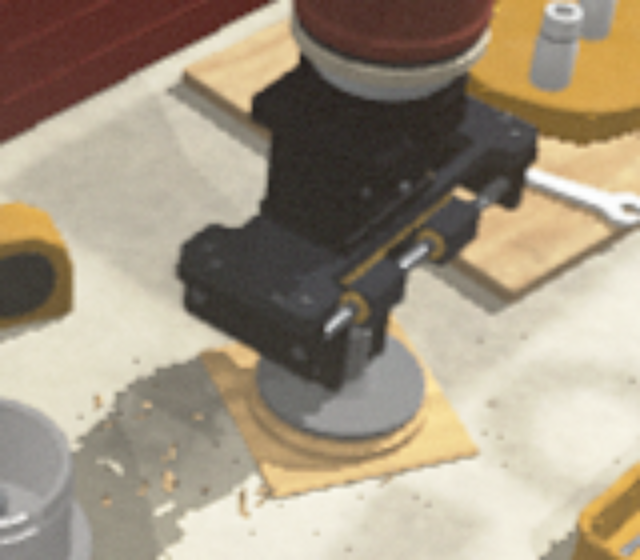

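The cap sits centred over the rim, about 2.5 mm above its seat.

```bash
python3 -m crank '[{"fingers":0,"translation":[0,0,-0.15],"dr":[0,0,0]},{"fingers":0,"translation":[0,0,-0.1],"dr":[0,0,0]},{"fingers":0,"translation":[0,0,0],"dr":[0,0,0]}]'
python3 -m crank '[{"fingers":40,"translation":[0,0,0],"dr":[0,0,0]},{"fingers":60,"translation":[0,0,0],"dr":[0,0,0]},{"fingers":60,"translation":[0,0,0],"dr":[0,0,0]},{"fingers":60,"translation":[0,0,1],"dr":[0,0,0]},{"fingers":60,"translation":[0,0,3],"dr":[0,0,0]},{"fingers":60,"translation":[0,0,4],"dr":[0,0,0]},{"fingers":80,"translation":[0,0,4],"dr":[0,0,0]},{"fingers":100,"translation":[0,0,4],"dr":[0,0,0]},{"fingers":100,"translation":[0,0,3],"dr":[0,0,0]},{"fingers":100,"translation":[0,0,0],"dr":[0,0,0]}]'
python3 - <<'E'
from h import *
for n in('wrist','scene'):
    im,d,W,s=snap(n,n[0]+'5')
    near=np.hypot(W[...,0]-.515,W[...,1]+.391)<.05
    Q=W[near&(W[...,2]>.013)&(W[...,2]<.024)]
    print(len(Q),Q[:,2].mean(),cv2.minEnclosingCircle(Q[:,:2].astype(np.float32)))
    A=np.c_[Q[:,:2],np.ones(len(Q))];print('tilt',np.linalg.lstsq(A,Q[:,2],rcond=None)[0])
print(s['eef_pos'])
a=cv2.imread('pics/s5.png')[160:260,300:420];cv2.imwrite('pics/s5c.png',cv2.resize(a,None,fx=5,fy=5))
E
```

```text
time_s: 6.5
eef_pos: [0.5154, -0.394, 0.026]
orientation: [-0.633, 1.571, 2.672]
contact_force: [1.0, 0.1, -1.1]
finger_gap: 0.0235
time_s: 7.5
eef_pos: [0.5175, -0.3952, 0.2226]
orientation: [2.371, 1.562, -0.607]
contact_force: [0.5, -0.6, 0.2]
finger_gap: 0.0762
3308 0.018286010145171186 ((0.5147868394851685, -0.3933500349521637), 0.04304247722029686)
tilt [0.0022709  0.00026774 0.01721716]
835 0.01800621558170732 ((0.5112327933311462, -0.3958856761455536), 0.045080576092004776)
tilt [ 0.00701113 -0.00644777  0.01194212]
[ 0.51661356 -0.39463454  0.2195611 ]
```

View pics/s5c.png

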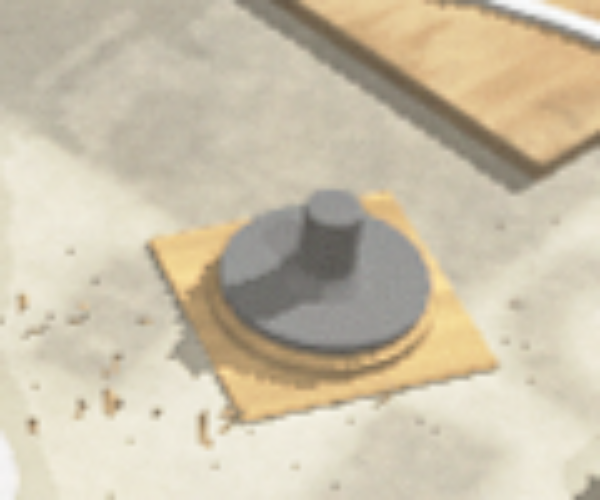

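View pics/w5.png

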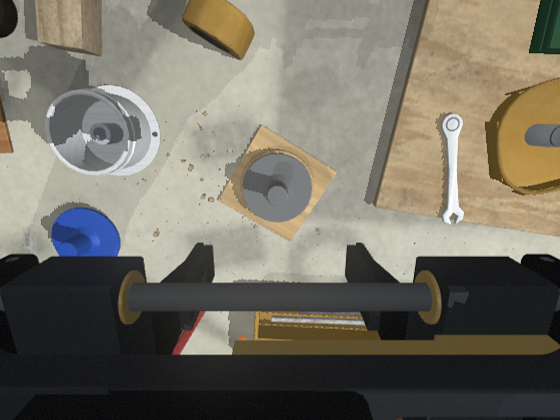

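The cap is seated: disc top is 18 mm, level, and centred on the ring. Next stop is above the tongs.

```bash
python3 -m crank '[{"fingers":100,"translation":[0.2,3.8,0.5],"dr":[0,0,0]},{"fingers":100,"translation":[0.2,3.8,0.5],"dr":[0,0,0]},{"fingers":100,"translation":[0.2,3.8,0.5],"dr":[0,0,0]},{"fingers":100,"translation":[0.2,3.8,0.5],"dr":[0,0,0]},{"fingers":100,"translation":[0.2,3.8,0],"dr":[0,0,0]},{"fingers":100,"translation":[0.2,3.8,0],"dr":[0,0,0]},{"fingers":100,"translation":[0.2,3.8,0],"dr":[0,0,0]},{"fingers":100,"translation":[0.2,3.8,0],"dr":[0,0,0]},{"fingers":100,"translation":[0.2,3.8,0],"dr":[0,0,0]},{"fingers":100,"translation":[0.2,3.8,0],"dr":[0,0,0]},{"fingers":100,"translation":[0,0,0],"dr":[0,0,0]},{"fingers":100,"translation":[0,0,0],"dr":[0,0,0]}]'
python3 -m crank '[{"fingers":100,"translation":[0,0,0],"dr":[0,0,0]},{"fingers":100,"translation":[0,0,0],"dr":[0,0,0]},{"fingers":100,"translation":[0,0,0],"dr":[0,0,0]},{"fingers":100,"translation":[0,0,0],"dr":[0,0,0]}]'
python3 - <<'E'
from h import *
im,d,W,s=snap('wrist','w6');print(s['eef_pos'],state()['eef_pos'],s['joint_pos'].round(3));R=Ro.from_euler('xyz',s['orientation']).as_matrix();print(R.round(3))
near=np.hypot(W[...,0]-.537,W[...,1]+.012)<.06
for lo,hi in((.055,.068),(.085,.121),(.122,.15)):
    Q=W[near&(W[...,2]>lo)&(W[...,2]<hi)];print(lo,len(Q),Q.mean(0).round(4),cv2.minAreaRect((Q[:,:2]*1000).astype(np.float32)))
E
```

```text
time_s: 8.8
eef_pos: [0.5348, -0.0132, 0.235]
orientation: [-0.159, 1.569, -3.135]
contact_force: [-0.3, -1.0, -0.2]
finger_gap: 0.0874
time_s: 9.2
eef_pos: [0.5354, -0.0147, 0.236]
orientation: [-0.03, 1.571, -3.009]
contact_force: [0.3, 0.7, -0.3]
finger_gap: 0.087
[ 0.53541219 -0.01465114  0.23597084] [ 0.53546041 -0.01446156  0.23599357] [ 0.329  0.12  -0.416  1.705  0.05   1.327 -1.505]
[[-0.     0.162 -0.987]
 [-0.    -0.987 -0.162]
 [-1.    -0.     0.   ]]
0.055 707 [ 0.543  -0.0116  0.0614] ((537.482666015625, -12.060626983642578), (33.61902618408203, 78.03636169433594), 9.460464477539062)
0.085 301 [ 0.5405 -0.0123  0.1148] ((538.05859375, -12.443723678588867), (21.732046127319336, 45.629207611083984), 10.440890312194824)
0.122 792 [ 0.5383 -0.0124  0.1347] ((537.6649169921875, -12.573554992675781), (26.30082130432129, 32.87556457519531), 11.103260040283203)
```

View pics/w6.png

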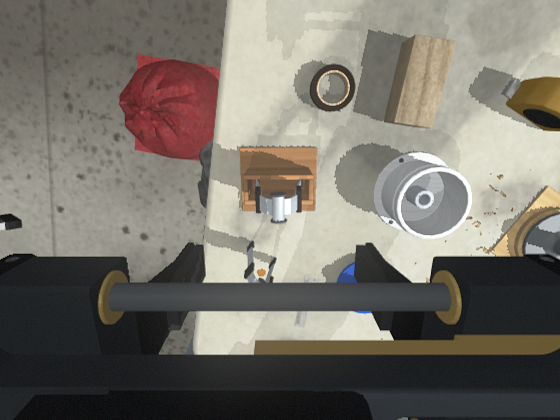

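```bash
python3 -m crank '[{"fingers":100,"translation":[0.2,0.2,-3],"dr":[0,0,0.015]},{"fingers":100,"translation":[0,0,-3],"dr":[0,0,0]},{"fingers":100,"translation":[0,0,-3],"dr":[0,0,0]},{"fingers":100,"translation":[0,0,-3],"dr":[0,0,0]},{"fingers":85,"translation":[0,0,-2],"dr":[0,0,0]},{"fingers":75,"translation":[0,0,-1],"dr":[0,0,0]},{"fingers":65,"translation":[0,0,0],"dr":[0,0,0]},{"fingers":60,"translation":[0,0,0],"dr":[0,0,0]},{"fingers":60,"translation":[0,0,0],"dr":[0,0,0]}]'
python3 - <<'E'
from h import *
im,d,W,s=snap('scene','s7');print(s['eef_pos'],s['contact_force'],s['finger_gap'])
a=cv2.imread('pics/s7.png')[180:340,120:280];cv2.imwrite('pics/s7c.png',cv2.resize(a,None,fx=4,fy=3.7))
E
```

```text
time_s: 10.15
eef_pos: [0.5384, -0.012, 0.0874]
orientation: [2.923, 1.569, -0.04]
contact_force: [0.2, 0.6, 0.3]
finger_gap: 0.0567
[ 0.53843171 -0.01196244  0.08740649] [0.18265602 0.57173265 0.30941145] 0.05670336333870603
```

View pics/s7c.png

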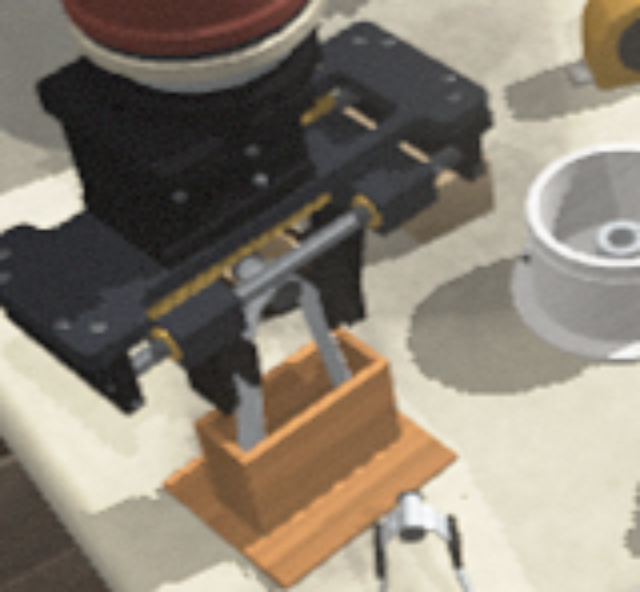

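```bash
python3 -m crank '[{"fingers":51,"translation":[0,0,0],"dr":[0,0,0]},{"fingers":50,"translation":[0,0,0],"dr":[0,0,0]},{"fingers":50,"translation":[0,0,0],"dr":[0,0,0]},{"fingers":50,"translation":[0,0,0],"dr":[0,0,0]},{"fingers":50,"translation":[0,0,0],"dr":[0,0,0]}]' 20; python3 -m crank '[{"fingers":50,"translation":[0,0,0],"dr":[0,0,0]}]'
```

```text
time_s: 10.7
eef_pos: [0.5377, -0.0117, 0.0863]
orientation: [-2.72, 1.57, 0.601]
contact_force: [-1.0, 1.4, 3.1]
finger_gap: 0.0437
time_s: 10.8
eef_pos: [0.5377, -0.0118, 0.0863]
orientation: [-2.998, 1.57, 0.323]
contact_force: [0.3, 1.8, 3.3]
finger_gap: 0.0435
```

```bash
python3 -m crank '[{"fingers":50,"translation":[0,0,0.5],"dr":[0,0,0]},{"fingers":50,"translation":[0,0,1],"dr":[0,0,0]},{"fingers":50,"translation":[0,0,1.5],"dr":[0,0,0]},{"fingers":50,"translation":[0,0,2],"dr":[0,0,0]},{"fingers":50,"translation":[0,0,2],"dr":[0,0,0]},{"fingers":50,"translation":[0,0,2],"dr":[0,0,0]},{"fingers":50,"translation":[0,0,1],"dr":[0,0,0]},{"fingers":50,"translation":[0,0,0],"dr":[0,0,0]},{"fingers":50,"translation":[0,0,0],"dr":[0,0,0]}]'
python3 - <<'E'
from h import *
im,d,W,s=snap('scene','s8');print(s['eef_pos'],s['contact_force'],s['finger_gap'])
a=cv2.imread('pics/s8.png')[120:330,110:310];cv2.imwrite('pics/s8c.png',cv2.resize(a,None,fx=3,fy=2.8))
E
```

```text
time_s: 11.7
eef_pos: [0.5373, -0.0121, 0.1858]
orientation: [0.093, 1.571, -2.87]
contact_force: [0.2, -0.5, -1.3]
finger_gap: 0.0438
[ 0.53725695 -0.01207618  0.18575191] [ 0.22140871 -0.474096   -1.34506704] 0.0438263696772518
```

View pics/s8c.png

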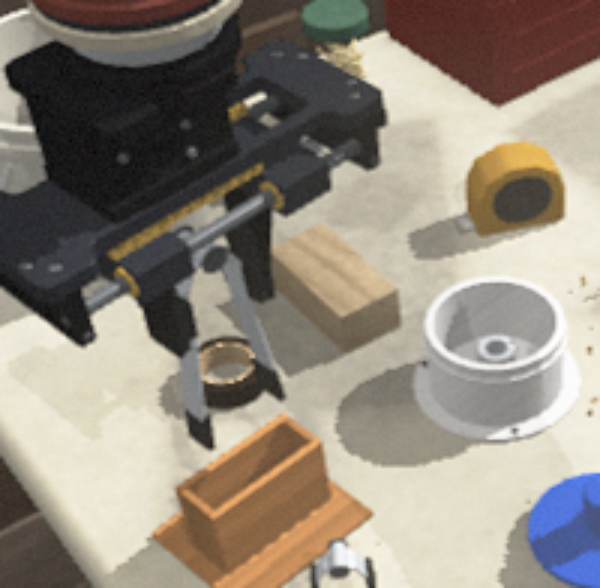

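The tongs are out of the stand and hang upright, with the tips at about z 0.104. Next I move over the bush.

```bash
python3 -m crank '[{"fingers":50,"translation":[0.1,-1.5,0],"dr":[0,0,0]},{"fingers":50,"translation":[0.2,-3,0],"dr":[0,0,0]},{"fingers":50,"translation":[0.2,-3,0],"dr":[0,0,0]},{"fingers":50,"translation":[0.2,-3,0],"dr":[0,0,0]},{"fingers":50,"translation":[0.2,-3,0],"dr":[0,0,0]},{"fingers":50,"translation":[0.1,-3,0],"dr":[0,0,0]},{"fingers":50,"translation":[0.1,-1.3,0],"dr":[0,0,0]},{"fingers":50,"translation":[0,0,0],"dr":[0,0,0]},{"fingers":50,"translation":[0,0,0],"dr":[0,0,0]},{"fingers":50,"translation":[0,0,0],"dr":[0,0,0]},{"fingers":50,"translation":[0,0,0],"dr":[0,0,0]}]'
python3 - <<'E'
from h import *
im,d,W,s=snap('scene','s9');print(s['eef_pos'],s['contact_force'],s['finger_gap'])
snap('wrist','w9')
print(state()['eef_pos'])
a=cv2.imread('pics/s9.png')[90:290,200:370];cv2.imwrite('pics/s9c.png',cv2.resize(a,None,fx=3,fy=3))
E
```

```text
time_s: 12.85
eef_pos: [0.5487, -0.1884, 0.1861]
orientation: [-2.02, 1.57, 1.302]
contact_force: [-1.2, -0.7, -0.7]
finger_gap: 0.0435
[ 0.54870115 -0.18841568  0.1861163 ] [-1.1805525  -0.70725199 -0.70227952] 0.04345167556335528
[ 0.54863579 -0.1889716   0.18617251]
```

View pics/s9c.png

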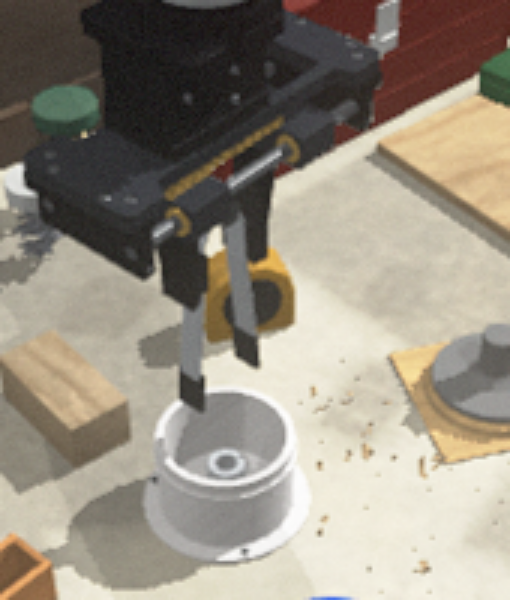

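View pics/w9.png

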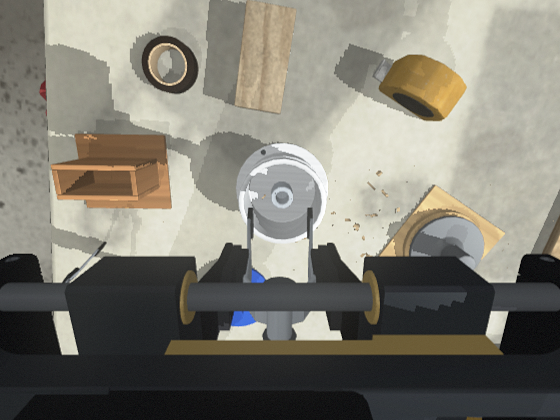

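```bash
python3 - <<'E'
from h import *
for n in('w9','s9'):
    W=np.load(f'pics/{n}.npz')['W']
    near=np.hypot(W[...,0]-.549,W[...,1]+.19)<.03
    Q=W[near&(W[...,2]>.032)&(W[...,2]<.041)]
    print(n,'bush',len(Q),Q.mean(0),cv2.minEnclosingCircle(Q[:,:2].astype(np.float32)))
    near=np.hypot(W[...,0]-.549,W[...,1]+.19)<.045
    for lo in np.arange(.095,.17,.01):
        for sg in(1,-1):
            m=near&(W[...,2]>lo)&(W[...,2]<lo+.01)&(sg*(W[...,1]+.19)>0); Q=W[m]
            if len(Q)>3: print(round(lo,3),sg,len(Q),np.median(Q,0).round(4),Q[:,0].min().round(4),Q[:,0].max().round(4),Q[:,1].min().round(4),Q[:,1].max().round(4))
E
```

```text
w9 bush 277 [ 0.54852768 -0.1902365   0.035844  ] ((0.5483741164207458, -0.1901826709508896), 0.011942773126065731)
0.105 1 22 [ 0.5524 -0.164   0.11  ] 0.5411 0.5532 -0.1677 -0.1612
0.105 -1 21 [ 0.5611 -0.2101  0.1107] 0.5556 0.5617 -0.2125 -0.209
0.115 1 29 [ 0.5526 -0.1649  0.121 ] 0.5381 0.5532 -0.169 -0.1621
0.115 -1 23 [ 0.5611 -0.2091  0.1209] 0.5547 0.5616 -0.2116 -0.2081
0.125 1 75 [ 0.549  -0.1667  0.1309] 0.5353 0.5532 -0.1697 -0.1627
0.125 -1 78 [ 0.5548 -0.2093  0.1306] 0.5429 0.5617 -0.2113 -0.2075
0.135 1 17 [ 0.5512 -0.1649  0.1399] 0.5508 0.5516 -0.1664 -0.1636
0.135 -1 14 [ 0.5594 -0.2091  0.1405] 0.5592 0.5596 -0.2102 -0.208
0.145 1 20 [ 0.5515 -0.166   0.1505] 0.5509 0.552 -0.1674 -0.1646
0.145 -1 13 [ 0.5592 -0.2079  0.1491] 0.5588 0.5595 -0.209 -0.2071
0.155 1 22 [ 0.5517 -0.1669  0.1603] 0.551 0.5522 -0.1684 -0.1655
0.155 -1 21 [ 0.559  -0.2069  0.1608] 0.5578 0.5595 -0.2082 -0.2055
0.165 1 23 [ 0.5518 -0.1678  0.171 ] 0.5513 0.5522 -0.1692 -0.1667
0.165 -1 22 [ 0.5587 -0.2059  0.1707] 0.5583 0.5594 -0.2072 -0.2044
s9 bush 83 [ 0.54598452 -0.19125498  0.035100
[... 307 characters left out ...]
91] 0.5418 0.5605 -0.216 -0.209
0.125 1 35 [ 0.5413 -0.1661  0.1301] 0.5328 0.5522 -0.1698 -0.1633
0.125 -1 39 [ 0.55   -0.211   0.1298] 0.5414 0.5594 -0.2156 -0.2078
0.135 1 31 [ 0.5409 -0.1666  0.139 ] 0.5345 0.55 -0.1701 -0.1649
0.135 -1 26 [ 0.5497 -0.2114  0.1394] 0.5426 0.5583 -0.2139 -0.2095
0.145 1 36 [ 0.5414 -0.1678  0.1495] 0.5347 0.55 -0.1703 -0.1652
0.145 -1 30 [ 0.5499 -0.21    0.1508] 0.542 0.5567 -0.2128 -0.2075
0.155 1 33 [ 0.5425 -0.1684  0.16  ] 0.5354 0.5517 -0.1707 -0.1661
0.155 -1 23 [ 0.5506 -0.2083  0.1602] 0.5426 0.559 -0.2122 -0.2069
0.165 1 34 [ 0.5427 -0.1695  0.1694] 0.5359 0.5501 -0.1741 -0.1664
0.165 -1 28 [ 0.5478 -0.2079  0.169 ] 0.5413 0.5578 -0.2098 -0.2063
```

The jaws straddle the bush: wrist view has the bush at (282,197) and jaw tips at (250,212) and (310,212). The tongs are upright, and a 2 mm y correction is needed.

```bash
python3 -m crank '[{"fingers":50,"translation":[0,-0.15,-1],"dr":[0,0,0]},{"fingers":50,"translation":[0,0,-2],"dr":[0,0,0]},{"fingers":50,"translation":[0,0,-1],"dr":[0,0,0]},{"fingers":50,"translation":[0,0,0],"dr":[0,0,0]},{"fingers":50,"translation":[0,0,-1.5],"dr":[0,0,0]},{"fingers":50,"translation":[0,0,-1.5],"dr":[0,0,0]},{"fingers":50,"translation":[0,0,-1],"dr":[0,0,0]},{"fingers":50,"translation":[0,0,-1],"dr":[0,0,0]},{"fingers":50,"translation":[0,0,-0.5],"dr":[0,0,0]},{"fingers":50,"translation":[0,0,0],"dr":[0,0,0]},{"fingers":50,"translation":[0,0,0],"dr":[0,0,0]}]'
python3 - <<'E'
from h import *
im,d,W,s=snap('scene','s10');print(s['eef_pos'],s['contact_force'],s['finger_gap'])
a=cv2.imread('pics/s10.png')[150:290,210:350];cv2.imwrite('pics/s10c.png',cv2.resize(a,None,fx=4,fy=4))
E
```

```text
time_s: 14.05
eef_pos: [0.5487, -0.1915, 0.0913]
orientation: [2.821, 1.57, -0.142]
contact_force: [-0.1, 0.3, -0.8]
finger_gap: 0.0436
[ 0.54870642 -0.19153628  0.09131587] [-0.09445938  0.25260277 -0.76952538] 0.04362042829512086
```

View pics/s10c.png

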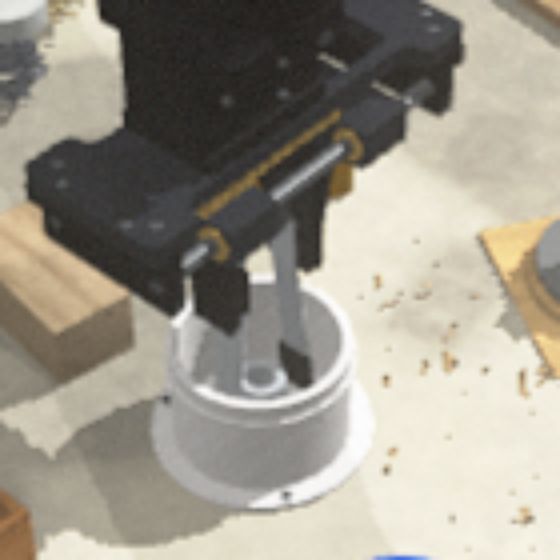

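The jaws stand on either side of the bush with no contact force. I'll close them at 32 N.

```bash
python3 -m crank '[{"fingers":47,"translation":[0,0,0],"dr":[0,0,0]},{"fingers":45,"translation":[0,0,0],"dr":[0,0,0]},{"fingers":43,"translation":[0,0,0],"dr":[0,0,0]},{"fingers":40,"translation":[0,0,0],"dr":[0,0,0]},{"fingers":30,"translation":[0,0,0],"dr":[0,0,0]},{"fingers":10,"translation":[0,0,0],"dr":[0,0,0]},{"fingers":0,"translation":[0,0,0],"dr":[0,0,0]},{"fingers":0,"translation":[0,0,0],"dr":[0,0,0]},{"fingers":0,"translation":[0,0,0],"dr":[0,0,0]},{"fingers":0,"translation":[0,0,0],"dr":[0,0,0]}]' 32
python3 -m crank '[{"fingers":0,"translation":[0,0,0],"dr":[0,0,0]}]'
```

```text
time_s: 15.1
eef_pos: [0.5486, -0.1915, 0.0912]
orientation: [2.685, 1.57, -0.278]
contact_force: [-0.5, -0.4, 2.1]
finger_gap: 0.0375
time_s: 15.2
eef_pos: [0.5486, -0.1915, 0.0912]
orientation: [2.684, 1.57, -0.279]
contact_force: [-0.3, 0.2, 2.0]
finger_gap: 0.0377
```

```bash
python3 -m crank '[{"fingers":0,"translation":[0,0,0.3],"dr":[0,0,0]},{"fingers":0,"translation":[0,0,0.6],"dr":[0,0,0]},{"fingers":0,"translation":[0,0,1],"dr":[0,0,0]},{"fingers":0,"translation":[0,0,1.5],"dr":[0,0,0]},{"fingers":0,"translation":[0,0,2],"dr":[0,0,0]},{"fingers":0,"translation":[0,0,2],"dr":[0,0,0]},{"fingers":0,"translation":[0,0,2],"dr":[0,0,0]},{"fingers":0,"translation":[0,0,2],"dr":[0,0,0]},{"fingers":0,"translation":[0,0,2],"dr":[0,0,0]},{"fingers":0,"translation":[0,0,1.2],"dr":[0,0,0]},{"fingers":0,"translation":[0,0,0.6],"dr":[0,0,0]},{"fingers":0,"translation":[0,0,0.3],"dr":[0,0,0]}]'
python3 -m crank '[{"fingers":0,"translation":[0,0,0],"dr":[0,0,0]},{"fingers":0,"translation":[0,0,0],"dr":[0,0,0]},{"fingers":0,"translation":[0,0,0],"dr":[0,0,0]},{"fingers":0,"translation":[0,0,0],"dr":[0,0,0]},{"fingers":0,"translation":[0,0,0],"dr":[0,0,0]}]'
python3 - <<'E'
from h import *
im,d,W,s=snap('scene','s11');print(s['eef_pos'],s['contact_force'],s['finger_gap'],s['joint_vel'].round(3))
snap('wrist','w11')
near=np.hypot(W[...,0]-.549,W[...,1]+.19)<.03
for lo in np.arange(.145,.2,.005):
    Q=W[near&(W[...,2]>lo)&(W[...,2]<lo+.005)]; print(round(lo,3),len(Q),np.median(Q,0).round(3) if len(Q) else '')
a=cv2.imread('pics/s11.png')[0:290,150:430];cv2.imwrite('pics/s11c.png',cv2.resize(a,None,fx=2,fy=2))
E
```

```text
time_s: 16.4
eef_pos: [0.5485, -0.1915, 0.2466]
orientation: [2.616, 1.57, -0.347]
contact_force: [-0.0, -0.1, -1.4]
finger_gap: 0.0375
time_s: 16.9
eef_pos: [0.5484, -0.1914, 0.2457]
orientation: [-0.599, 1.57, 2.722]
contact_force: [0.0, 0.1, -1.5]
finger_gap: 0.0377
[ 0.54835848 -0.19144554  0.24572853] [ 0.02877446  0.12822222 -1.51201701] 0.03773028269507803 [ 0.002 -0.002  0.001 -0.003  0.001  0.    -0.001]
0.145 0 
0.15 0 
0.155 1 [ 0.538 -0.198  0.159]
0.16 20 [ 0.537 -0.188  0.163]
0.165 47 [ 0.538 -0.187  0.168]
0.17 45 [ 0.539 -0.186  0.172]
0.175 55 [ 0.54  -0.186  0.178]
0.18 58 [ 0.541 -0.191  0.183]
0.185 90 [ 0.542 -0.195  0.188]
0.19 67 [ 0.544 -0.197  0.191]
0.195 32 [ 0.546 -0.192  0.198]
0.2 37 [ 0.546 -0.205  0.203]
```

View pics/s11c.png

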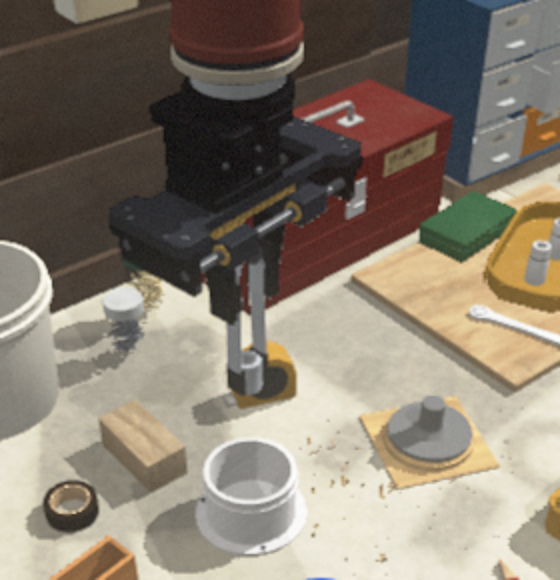

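View pics/w11.png

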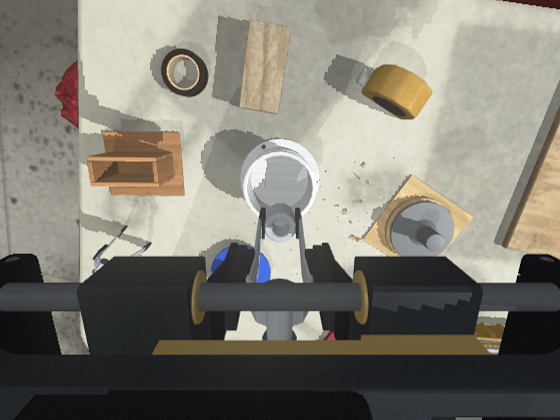

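The bush is clamped between the jaws with its underside at about 0.16, which is 10 cm above the rim. The pot is empty. One more check for slip before I hand in.

```bash
python3 -m crank '[{"fingers":0,"translation":[0,0,0],"dr":[0,0,0]},{"fingers":0,"translation":[0,0,0],"dr":[0,0,0]},{"fingers":0,"translation":[0,0,0],"dr":[0,0,0]},{"fingers":0,"translation":[0,0,0],"dr":[0,0,0]},{"fingers":0,"translation":[0,0,0],"dr":[0,0,0]},{"fingers":0,"translation":[0,0,0],"dr":[0,0,0]},{"fingers":0,"translation":[0,0,0],"dr":[0,0,0]},{"fingers":0,"translation":[0,0,0],"dr":[0,0,0]}]'
python3 - <<'E'
from h import *
im,d,W,s=snap('scene','s12')
A=np.load('pics/s11.npz');x=(slice(150,210),slice(250,300))
print(np.abs(im[x].astype(int)-A['im'][x]).mean(),s['finger_gap'],s['contact_force'])
near=np.hypot(W[...,0]-.549,W[...,1]+.19)<.03
for w in (A['W'],W): q=w[near&(w[...,2]>.15)&(w[...,2]<.2)]; print(q[:,2].min(),len(q))
print(job_done())
E
```

```text
time_s: 17.8
eef_pos: [0.5485, -0.1915, 0.246]
orientation: [-1.406, 1.571, 1.915]
contact_force: [1.1, 0.4, -1.0]
finger_gap: 0.0378
2.7133333333333334 0.03777073707644732 [ 1.10192891  0.36867488 -0.96471993]
0.16162142880197633 406
0.16009782544421772 414
the job is handed in; nothing more can be done
None
```

The job is done and handed in at about 18 s on the robot's clock, with no check failed.

- **Cap:** it is seated in the holder's recess, knob up and released. The disc top measured 18 mm, level, and within about 1 mm of the ring's centre in the wrist view. The scene camera disagreed by about 3 mm, which is still inside the 5 mm play.
- **Bush:** the tongs are clamped on it at 32 N, with a finger opening of 37.7 mm. That is slightly under the 38–39 mm stated, but the gripper also read about 0.5 mm low on the 24 mm knob. The gripper never touched the bush.
- **Lift:** the bush's underside is at about z = 0.16, roughly 10 cm above the pot's rim. The tongs are upright and still. Two pictures 0.9 s apart differed by about 1.5 mm at the bush's lowest point, within depth noise.
- **Load:** the gripper carried about 1.5 N after the lift, matching tongs plus bush. The last reading, 1.0 N, was within the sensor's usual variation.
- **Bystanders:** I did not touch the block, the tape or the tape measure, and the last pictures show no sign that they moved. I did not measure their positions.

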